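# Key and belt pulley onto the snow thrower shaft

### The arm

A 6-joint arm with a two-finger parallel gripper is mounted at the origin on the work surface. World frame = base frame: x ahead of the robot, y to its left, z up, the work surface at z = 0. Lengths are in mm, angles in degrees, forces in N, time in s.
With the tool pointing down it reaches from about 350 to 850 mm from the base axis. Payload 8.1 kg.
Tool frame: the origin (TCP) lies midway between the tips of the shut fingers; the grasp point (between the pads) lies 19 mm behind it; z points along the fingers, y is the line along which they close (so a half turn about z gives the same grasp; the last joint's range is limited). The gripper opens to 85 mm and grips with 20 to 120 N. Pads are 22 mm wide; open, the fingers measure 114 mm over their backs; the gripper's body (76 mm by 85 mm) begins 54 mm behind the grasp point. The pads swing forward as they close: fully open they stand 13 mm farther back than shut.
Start: joints at [69.649, 7.471, 85.268, -0, 87.261, -4.893], TCP at [159.901, 578.305, 231.292] pointing down, gripper open.
Joint ranges: [-169.43, 169.43], [-51.17, 129.36], [1.28, 143.12], [-76.62, 256.62], [0, 156.53], [-152.29, 152.29]. Speed limits (degrees/s): [136.94, 136.94, 159.86, 180, 180, 180].

### API

Orientations are given as [roll, pitch, yaw] about the fixed x, y, z axes, in that order (R = Rz(yaw) Ry(pitch) Rx(roll)).
In Python, from bench import sense, snapshot, camera_params, hand_in, masks_of, pinpoint gives the robot as it stands.
- The arm moves only by the tool step_arm, never from a script. Its argument "targets" is a list of rows, each an object with "angular": the turn, a rotation vector about the tool's x, y, z scaled (see below), a list of three; "dp": the shift along the tool's x, y, z scaled (see below), a list of three; "fingers": the closure, from 0 (fully open) to 1 (shut). A call has exactly 8 rows; each row is the pose to reach, as a shift and turn from the pose commanded when the call began, along the tool's axes at that moment, turning the shorter way round; what a row does not reach only later rows make up. The controller multiplies each number of a shift by 0.2 m and each number of a turn by 180 degrees. A row lasts 1/8 s, in which the tool goes at most 62.5 mm and 10.7 degrees, less where a joint would pass 70% of its speed; a pose out of reach is approached as far as the arm can. A call with a number of a shift or a turn outside -1 to 1 is refused whole. A call with a gripper value outside its range is refused whole. The fingers move at their own pace and stop on an object; "newtons" is the grip in N (left out, the last holds). Time passes only in rows, so rows that repeat a pose let the fingers close, or fill a call up. It gives the time, the measured TCP pose, the force, the opening and the grip force at its end, in the units of the state.
- sense(): the state, without advancing time (a new reading comes with each control period).
- snapshot(name): name is "scene" or "top" or "wrist"; returns the picture (384x512x3 uint8, blue, green, red); there is no depth.
- camera_params(name): a dict with "vfov" (degrees; the focal length in pixels is half the picture's height over the tangent of half this angle, whatever the lens; pixels are square), "cx", "cy" (the principal point, pixels), "R" (3x3) and "t" (3): a world point X has camera coordinates R X + t. Camera axes: x right, y down, z forward; pixel columns grow to the right and rows downward; lengths in mm; the calibration is good to about 2 mm. A picture is of the moment at which its call begins: read the wrist's pose just before it. camera_params takes no time and is no camera call; for the wrist camera it gives the pose at the moment of the call.
- hand_in(): hands the job in; it is judged then, once.
Trained networks look in the newest picture that a camera, given by its name, has taken for a name from the list of things; names that differ only in an ending like _2 or _b are one class to them, and where a whole thing is asked for, a point or a joint stands for the part that bears it (a point fixed in the world has none). Each returns a list of dicts, best first, with "conf" (0 to 1); they miss things now and then, are a little off and sometimes report something else, mostly with a low value. They report only what shows in the picture. A call takes as long as a camera call. They do not tell look-alikes from the thing itself.
- masks_of(camera, label): "pixels" (384x512 bool, what is visible of it) and "at" ([column, row] in pixels, amid what is visible of it).
- pinpoint(camera, label): "at" ([column, row] in pixels: a listed point, or the origin of a listed thing).
The state is a dict: "time": time; "joint_pos": joint angles; "qd": joint speeds; "joint_efforts": joint torques, N m; "tool_pos": TCP position; "tcp_rot": TCP orientation; "ft_force": force on the tool from outside, world axes, zero at the start; "wrist_torque": the same for the moment, N m; "finger_gap": finger opening in mm; "grip_force": force on a finger pad.
Only numpy, scipy, OpenCV 4.12 (cv2) and the standard library are available. Lean on these libraries where they do the work, as an engineer would, in place of code of your own. Each camera call takes 0.05 s, during which the arm holds its last target. There are 200 camera calls.

### The job

Put the loose steel key down into the slot on top of the shaft, fully home; the shaft is locked with the slot up to some 15 degrees to either side of the top, so feel for it gently. Then take the belt pulley out of its wooden cradle and slide it along the shaft, its keyway over the key, and press it home against the shoulder with a firm push of some 10 to 15 N, then let go of it there. Never force anything, keep the key in its slot, and leave the other things on the bench as they are.

Things in the scene. Friction and masses are not known exactly. Their poses are not given: they have to be found in the camera images.
- stand: Grey bearing stand fixed to the bench: base plate 100 x 100 x 12 mm, block 64 mm wide at x = 18 to 62 mm, carrying a level steel shaft, axis 75 mm above the bench. Origin: on the bench, below the shoulder face. x runs along the shaft from its free end (-x) to the block (+x), z up. The block rises at most 17 mm above the shaft axis.
- shoulder (a point): Point on the shaft axis in the shoulder face; axes as the stand's. Free shaft, 24 mm diameter: x = -54 to 0 mm, its last 10 mm tapering to 16 mm; shoulder: dark collar, 35 mm diameter, x = 0 to 16 mm. The shaft is locked by its drive (it will not turn under allowed forces), at an angle about x that differs from run to run by up to 0.28 rad either way and that no reading tells: the slot then faces that much to one side of straight up.
- slot (a point): Middle of the key slot's floor as if the slot faced straight up, 6 mm above the shaft axis, at x = -19 mm of the stand; axes as the stand's, fixed: it does not turn with the shaft, whose true slot may lie up to 2.8 mm to the side at its lips. Slot: open upwards, 11 mm wide, 34 mm long (along x), closed ends, lips 4.1 mm above the floor.
- key: Loose steel key, 10 mm wide, 10 mm high, 28 mm long along its x axis, ends rounded (seen from above), 22 g, lying flat on the bench. Origin: centre of its underside; z up. Seated, its underside is on the slot floor and its top stands 16 mm above the shaft axis, 5.9 mm proud of the lips.
- pulley: Bare aluminium belt pulley, 80 mm diameter, 30 mm wide, about 0.45 kg, standing on its rim in the cradle, keyway up. Origin: bore centre, midway between its flat, like faces (either way round will do). x: along the bore; z: to the keyway. Bore 26 mm; keyway 12 mm wide, its top 18 mm from the bore centre, right through. Home, its origin is 15 mm from the shoulder face.
- cradle: Wooden cradle fixed to the bench, 56 x 120 mm, in which the pulley stands with its bore centre 50 mm above the bench, its axis along the cradle's x axis. Two low wooden cheeks, up to 30 mm above the bench, stand 1.5 mm from the pulley's faces. Origin: centre of its underside.
- socket: Bystander: chrome spark plug socket standing upright, 25 mm diameter, 64 mm tall. Origin: centre of its underside.
- coupler: Bystander: white PVC pipe coupler standing upright, 44 mm diameter, 50 mm tall. Origin: centre of its underside.
- dowel: Bystander: wooden dowel lying on the bench, 16 mm diameter, 160 mm long along its x axis. Origin: under its middle.
- scraper: Bystander: plastic putty scraper lying flat, about 165 mm long, blade 75 mm wide. Origin: on the bench near where the blade meets the handle.
- tin: Bystander: grey tin standing upright, 66 mm diameter, 90 mm tall. Origin: centre of its underside.
- bin: Bystander, fixed: black plastic bin with lid and flip lever latch, 160 x 210 mm, 99 mm tall. Origin: centre of its underside.
There are look-alikes about, which are no part of the job. Several things have the shape of the pulley; the one meant has the colours described above.

How it is judged (in metres and radians):
On the way, in this order (a step that is already met when the one before it is completed fails the run):
1. the key lies fully down in the shaft slot (x of key in the frame of slot between -0.004 and 0.004 m and y of key in the frame of slot between -0.004 and 0.004 m and z of key in the frame of slot between -0.002 and 0.0018 m and angle between the x axis of key and the x axis of stand, either way round below 0.15 rad), for 0.2 s.
2. the pulley is on the shaft over the key and pressed against the shoulder with more than 7 N (x of pulley in the frame of shoulder above -0.017 m and distance between pulley and shoulder below 0.018 m and contact force between pulley and stand above 7 N), for 0.1 s.
At the end, for the whole second after the job is handed in: The key is in the slot (underside within 2 mm of the slot floor, 4 mm lengthwise and sideways); the pulley is on over the key (keyway within 0.3 rad of it), face within 2.2 mm of the shoulder, within 3 mm of the shaft axis and 0.09 rad of its direction; both at rest and released (all of step 1 and x of pulley in the frame of shoulder between -0.0172 and -0.012 m and y of pulley in the frame of shoulder between -0.003 and 0.003 m and z of pulley in the frame of shoulder between -0.003 and 0.003 m and angle between the x axis of pulley and the x axis of stand, either way round below 0.09 rad and angle between the z axis of pulley and the z axis of key, either way round below 0.3 rad and linear speed of each of pulley, key below 0.01 m/s); the robot touches nothing.
It fails at once if the key is pressed against the shaft with more than 25 N before the pulley is on (contact force between key and stand above 25 N and distance between pulley and shoulder above 0.09 m).
It fails at once if the pulley is pushed against the shaft, shoulder or stand with more than 30 N (contact force between pulley and stand above 30 N).
It fails at once if the pulley is pushed against the key with more than 25 N (contact force between pulley and key above 25 N).
It fails at once if a bystander (socket, coupler, dowel, scraper or tin) is moved more than 30 mm (distance of any of socket, coupler, dowel, scraper, tin from where it was at the start of the episode above 0.03 m).
It also fails if it takes over 72 s, if anything falls off the work surface, if the arm or the gripper's body presses on something with over 40 N, if the wrist force passes 120 N, or if a joint passes its speed limit or range.

## Working session

There is one attempt and no reset: what is moved stays moved. The work goes in short steps, Python scripts to look and compute and a tool call to move; the robot and the scene stay as the last step left them, time stands still between calls to the robot, and variables do not carry over. Pictures are saved under pics/ and viewed, at most 10 in all, crops included, and the job is handed in when it is done.

Besides the shell and the picture viewer there is one more tool, called after "Emit:" in YAML: its name, and indented under it one key for each argument. step_arm: Moves the arm, as the interface text tells. Its arguments: {"type":"object","properties":{"targets":{"type":"array","items":{"type":"object","properties":{"angular":{"type":"array","items":{"type":"number","minimum":-1,"maximum":1}},"dp":{"type":"array","items":{"type":"number","minimum":-1,"maximum":1}},"fingers":{"type":"number"}}}},"newtons":{"type":"number"}},"required":["targets"]}

```bash
mkdir -p pics; ls; cat > h.py <<'E'
import numpy as np, cv2
from bench import *
def ray(c,px):
    p=camera_params(c); f=192/np.tan(np.radians(p['vfov']/2)); R=np.array(p['R']); t=np.array(p['t'])
    d=R.T@np.array([(px[0]-p['cx'])/f,(px[1]-p['cy'])/f,1]); return -R.T@t, d
def atz(c,px,z):
    o,d=ray(c,px); return o+d*(z-o[2])/d[2]
def proj(c,X):
    p=camera_params(c); f=192/np.tan(np.radians(p['vfov']/2)); q=np.array(p['R'])@np.array(X)+np.array(p['t'])
    return np.array([p['cx']+f*q[0]/q[2],p['cy']+f*q[1]/q[2]])
E
python3 - <<'E'
from h import *
print(sense())
for c in ['scene','top','wrist']:
    cv2.imwrite(f'pics/{c}0.png',snapshot(c)); p=camera_params(c); print(c,p)
Z=dict(stand=0,shoulder=75,slot=81,key=0,pulley=50,cradle=0,socket=0,coupler=0,dowel=0,tin=0,scraper=0,bin=0)
for c in ['scene','top']:
  for n in ['stand','shoulder','slot','key','pulley','cradle']:
    for r in pinpoint(c,n): print(c,n,np.round(r['at'],1),round(r['conf'],2),atz(c,r['at'],Z[n]).round(1))
print(sense()['time'])
E
```

```text
pics
{'time': 0.0, 'joint_pos': array([ 6.96486266e+01,  7.51471736e+00,  8.53303343e+01, -4.72819791e-04,
        8.72620982e+01, -4.89236647e+00]), 'qd': array([ 0.03005344,  0.01246802,  0.0098005 , -0.07866296,  0.05621229,
       -0.01112928]), 'joint_efforts': array([-3.23936465e-04, -5.69392061e+01, -5.00551558e+01, -3.83915203e-04,
        1.52707152e-02, -2.05384407e-05]), 'tool_pos': array([159.70811895, 577.77266179, 230.23840269]), 'tcp_rot': array([-1.79893200e+02, -8.66766595e-03,  1.64541008e+02]), 'ft_force': array([ 0.46570138, -0.22677626, -0.57434352]), 'wrist_torque': array([ 0.00472237, -0.02731548, -0.06565629]), 'grip_force': 0.0, 'finger_gap': 85.34579002402062}
scene {'vfov': 47.781093684985535, 'cx': 258.69315973378855, 'cy': 183.8731547834982, 'R': array([[ 0.36612031,  0.93036677,  0.01932861],
       [ 0.50990527, -0.18319769, -0.84049701],
       [-0.77842953,  0.31757879, -0.54147131]]), 't': array([-250.53003241, -215.5070146 , 1652.12853452])}
top {'vfov': 51.05984278307639, 'cx': 261.62175544400753, 'cy': 192.52399172583844, 'R': array([[ 0.00227483,
[... 614 characters left out ...]
7 [628.1  92.8  81. ]
scene key [211.8 199.9] 0.49 [488.7 -68.4   0. ]
scene pulley [124.2 208.2] 0.97 [ 517.3 -310.1   50. ]
scene pulley [163.3 195.2] 0.89 [ 492.1 -203.9   50. ]
scene pulley [185.7 224.6] 0.84 [ 638.9 -177.1   50. ]
scene cradle [166.4 206.3] 0.71 [ 475.6 -196.9    0. ]
top stand [232.3 187.9] 0.9 [613.  119.1   0. ]
top shoulder [227.1 185.8] 0.56 [613.2 128.9  75. ]
top slot [235.4 187.5] 0.78 [607.6 103.3  81. ]
top key [288.1 222.4] 0.4 [503.1 -59.6   0. ]
top pulley [328.6 184.9] 0.82 [ 618.7 -181.6   50. ]
top pulley [365.6 221.5] 0.8 [ 506.5 -293.6   50. ]
top pulley [334.7 230.1] 0.65 [ 480.1 -198.9   50. ]
top cradle [333.  226.6] 0.59 [ 490.1 -202.3    0. ]
0.75
```

View pics/scene0.png

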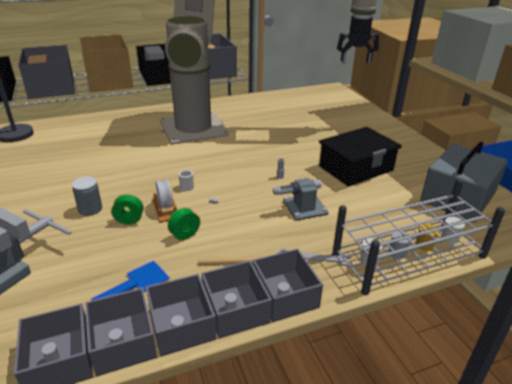

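View pics/top0.png

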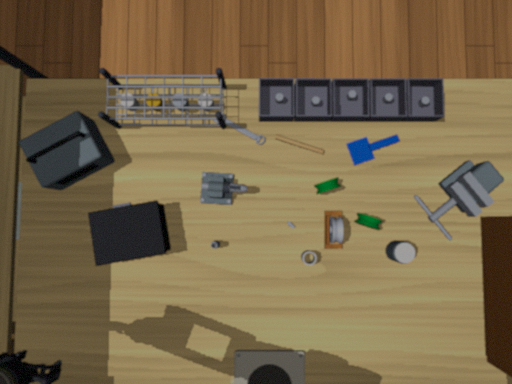

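The scene picture shows the silver pulley in the wooden cradle at about (163,195), with the two green ones as look-alikes. The key is at (213,200) and the stand at (305,197), its shaft pointing to the robot's right. The top view agrees: cradle (334,230), key (292,224), stand (218,188) with the free end towards -y.

```bash
cat > plan.py <<'E'
import numpy as np, json, sys
from scipy.spatial.transform import Rotation as Ro
F='cmd.json'
def load():
    try: d=json.load(open(F)); return np.array(d['p']),Ro.from_quat(d['q'])
    except FileNotFoundError: return np.array([159.901,578.305,231.292]),Ro.from_euler('xyz',[180,0,164.542],degrees=True)
def save(p,R): json.dump(dict(p=list(p),q=list(R.as_quat())),open(F,'w'))
def go(p,rpy=(180,0,90),steps=1,commit=True):
    """numbers for one call (relative to commanded pose), saves new commanded pose"""
    p0,R0=load(); Rt=Ro.from_euler('xyz',rpy,degrees=True)
    dp=R0.inv().apply(np.array(p)-p0)/200; w=(R0.inv()*Rt).as_rotvec()/np.pi
    dp=dp.round(4); w=w.round(4)
    print('dp',dp.tolist(),'ang',w.tolist(),'BAD' if abs(dp).max()>1 else '')
    if commit: save(p0+R0.apply(dp*200),R0*Ro.from_rotvec(w*np.pi))
E
python3 - <<'E'
from plan import *
go((310,440,231)); go((480,270,231)); go((608,110,170))
E
```

```text
dp [-0.9077, -0.4665, 0.0015] ang [0.0, -0.0, 0.4141] 
dp [-0.85, 0.8499, -0.0] ang [-0.0, -0.0, 0.0] 
dp [-0.8001, 0.64, 0.305] ang [-0.0, -0.0, 0.0]
```

Emit:
step_arm:
  targets:
    - {"dp":[-0.9077,-0.4665,0.0015],"angular":[0,0,0.4141],"fingers":0}
    - {"dp":[-0.9077,-0.4665,0.0015],"angular":[0,0,0.4141],"fingers":0}
    - {"dp":[-0.9077,-0.4665,0.0015],"angular":[0,0,0.4141],"fingers":0}
    - {"dp":[-0.9077,-0.4665,0.0015],"angular":[0,0,0.4141],"fingers":0}
    - {"dp":[-0.9077,-0.4665,0.0015],"angular":[0,0,0.4141],"fingers":0}
    - {"dp":[-0.9077,-0.4665,0.0015],"angular":[0,0,0.4141],"fingers":0}
    - {"dp":[-0.9077,-0.4665,0.0015],"angular":[0,0,0.4141],"fingers":0}
    - {"dp":[-0.9077,-0.4665,0.0015],"angular":[0,0,0.4141],"fingers":0}

```text
time: 1.75
tool_pos: [310.0, 440.0, 231.1]
tcp_rot: [180.0, -0.0, 90.1]
ft_force: [0.8, 0.5, 0.6]
finger_gap: 85.7
grip_force: 0.0
```

Emit:
step_arm:
  targets:
    - {"dp":[-0.85,0.85,0],"angular":[0,0,0],"fingers":0}
    - {"dp":[-0.85,0.85,0],"angular":[0,0,0],"fingers":0}
    - {"dp":[-0.85,0.85,0],"angular":[0,0,0],"fingers":0}
    - {"dp":[-0.85,0.85,0],"angular":[0,0,0],"fingers":0}
    - {"dp":[-0.85,0.85,0],"angular":[0,0,0],"fingers":0}
    - {"dp":[-0.85,0.85,0],"angular":[0,0,0],"fingers":0}
    - {"dp":[-0.85,0.85,0],"angular":[0,0,0],"fingers":0}
    - {"dp":[-0.85,0.85,0],"angular":[0,0,0],"fingers":0}

```text
time: 2.75
tool_pos: [479.3, 271.1, 231.1]
tcp_rot: [180.0, -0.0, 90.2]
ft_force: [0.4, -0.1, 0.7]
finger_gap: 85.5
grip_force: 0.0
```

Emit:
step_arm:
  targets:
    - {"dp":[-0.8,0.64,0.305],"angular":[0,0,0],"fingers":0}
    - {"dp":[-0.8,0.64,0.305],"angular":[0,0,0],"fingers":0}
    - {"dp":[-0.8,0.64,0.305],"angular":[0,0,0],"fingers":0}
    - {"dp":[-0.8,0.64,0.305],"angular":[0,0,0],"fingers":0}
    - {"dp":[-0.8,0.64,0.305],"angular":[0,0,0],"fingers":0}
    - {"dp":[-0.8,0.64,0.305],"angular":[0,0,0],"fingers":0}
    - {"dp":[-0.8,0.64,0.305],"angular":[0,0,0],"fingers":0}
    - {"dp":[-0.8,0.64,0.305],"angular":[0,0,0],"fingers":0}

```text
time: 3.75
tool_pos: [607.9, 111.1, 170.7]
tcp_rot: [179.9, -0.0, 90.1]
ft_force: [0.9, -0.2, 0.2]
finger_gap: 85.5
grip_force: 0.0
```

```bash
python3 - <<'E'
from h import *
s=sense(); print(s['time'],s['tool_pos'],s['tcp_rot'],s['ft_force'])
im=snapshot('wrist'); cv2.imwrite('pics/w1raw.png',im); cv2.imwrite('pics/w1.png',cv2.resize(im,(800,600),interpolation=cv2.INTER_CUBIC))
for n,z in [('slot',81),('shoulder',75),('stand',0),('key',0)]:
    for r in pinpoint('wrist',n): print(n,np.round(r['at'],1),round(r['conf'],2),atz('wrist',r['at'],z).round(1))
E
```

```text
3.75 [607.85274394 111.14278146 170.6899531 ] [ 1.79944981e+02 -1.19682746e-02  9.00919070e+01] [ 0.9203772  -0.1563587   0.20034764]
slot [253.4 209.5] 0.97 [607.5 105.2  81. ]
shoulder [254.4 181.7] 0.62 [608.2 124.   75. ]
stand [258.3 163.1] 0.79 [611.7 121.8   0. ]
stand [256.4 207.5] 0.41 [610.   78.4   0. ]
key [151.4 330.6] 0.64 [496.8 -62.7   0. ]
```

View pics/w1.png

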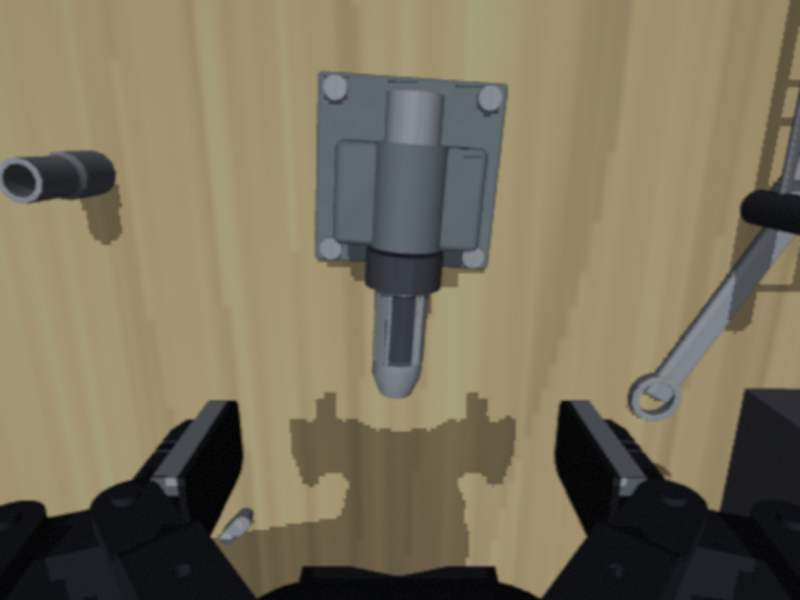

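The wrist view shows the shaft pointing down in the picture, with the collar at (403,268), the slot as a dark strip at about (401,330) between x=389 and 412, and the taper end at (396,395). The key is at (237,525).

```bash
python3 - <<'E'
from h import *
im=cv2.imread('pics/w1raw.png'); g=cv2.cvtColor(im,cv2.COLOR_BGR2GRAY)
for r in range(186,250,4): print(r,g[r,234:280].tolist())
for r in (165,172,179,60,66,72,80): print(r,g[r,226:290].tolist())
# key crop
print(im[190:250:6,232:280:3].tolist()[0][:3])
k=g[318:352,135:170]; 
for row in k[::2]: print(row.tolist())
E
```

```text
186 [146, 149, 150, 148, 142, 117, 85, 67, 63, 58, 59, 58, 59, 59, 60, 61, 60, 60, 60, 60, 60, 62, 62, 59, 60, 61, 61, 61, 60, 57, 55, 54, 54, 52, 52, 52, 51, 48, 48, 48, 47, 45, 47, 59, 73, 91]
190 [146, 148, 151, 152, 147, 123, 100, 100, 99, 91, 93, 99, 101, 102, 104, 112, 103, 74, 51, 48, 50, 54, 59, 63, 65, 65, 61, 57, 55, 50, 45, 57, 86, 106, 104, 101, 104, 84, 61, 56, 74, 98, 130, 145, 149, 151]
194 [147, 149, 150, 151, 145, 120, 100, 100, 102, 102, 104, 107, 109, 110, 112, 117, 102, 76, 60, 59, 58, 59, 59, 60, 61, 62, 60, 58, 56, 56, 57, 72, 102, 123, 129, 127, 115, 90, 73, 75, 85, 101, 130, 145, 149, 151]
198 [147, 149, 151, 151, 146, 122, 102, 102, 102, 103, 105, 108, 109, 110, 115, 119, 100, 73, 61, 59, 57, 58, 60, 61, 62, 61, 60, 58, 56, 57, 58, 79, 112, 122, 127, 124, 103, 80, 71, 78, 86, 102, 130, 145, 150, 152]
202 [146, 149, 151, 151, 146, 124, 106, 103, 102, 103, 105, 108, 108, 108, 119, 121, 96, 68, 59, 58, 59, 59, 60, 60, 62, 61, 59, 58, 56, 57, 62, 86, 115, 126, 128, 122, 97, 75, 75, 99, 128, 141, 145, 147, 150, 152]
206 [146, 149, 151, 152, 146, 123, 106, 103, 102
[... 6433 characters left out ...]
133, 142, 146, 147, 143, 137, 128, 123, 122, 122, 121, 117, 106, 94, 89, 87, 86, 85, 85, 85, 86, 87, 90, 93, 96, 98, 97, 96]
[77, 98, 108, 110, 105, 110, 120, 126, 130, 135, 135, 134, 129, 107, 88, 83, 85, 89, 90, 91, 91, 89, 88, 86, 85, 85, 86, 86, 87, 90, 92, 96, 98, 97, 95]
[20, 39, 66, 87, 94, 92, 87, 84, 82, 83, 83, 83, 84, 84, 85, 89, 91, 92, 91, 90, 90, 88, 88, 86, 85, 85, 85, 86, 87, 89, 93, 95, 98, 97, 96]
[17, 17, 31, 59, 81, 92, 94, 91, 87, 86, 85, 86, 87, 90, 91, 92, 91, 91, 90, 90, 90, 89, 87, 87, 85, 85, 85, 86, 86, 88, 91, 94, 98, 98, 97]
[14, 15, 16, 21, 40, 69, 88, 95, 95, 94, 94, 93, 92, 93, 92, 92, 92, 91, 91, 91, 91, 90, 88, 88, 85, 85, 85, 85, 86, 88, 91, 94, 97, 97, 97]
```

```bash
python3 - <<'E'
from h import *
# axis of shaft from edge midpoints at z=75 (using image row centres)
from plan import *
go((607,68,85))
E
```

```text
dp [-0.21, -0.0051, 0.425] ang [-0.0, -0.0, 0.0]
```

Emit:
step_arm:
  targets:
    - {"dp":[-0.21,-0.0051,0.2],"angular":[0,0,0],"fingers":0}
    - {"dp":[-0.21,-0.0051,0.425],"angular":[0,0,0],"fingers":0}
    - {"dp":[-0.21,-0.0051,0.425],"angular":[0,0,0],"fingers":0}
    - {"dp":[-0.21,-0.0051,0.425],"angular":[0,0,0],"fingers":0}
    - {"dp":[-0.21,-0.0051,0.425],"angular":[0,0,0],"fingers":0}
    - {"dp":[-0.21,-0.0051,0.425],"angular":[0,0,0],"fingers":0}
    - {"dp":[-0.21,-0.0051,0.425],"angular":[0,0,0],"fingers":0}
    - {"dp":[-0.21,-0.0051,0.425],"angular":[0,0,0],"fingers":0}

```text
time: 5.0
tool_pos: [607.1, 68.1, 85.3]
tcp_rot: [180.0, -0.0, 90.0]
ft_force: [0.6, -0.1, 0.9]
finger_gap: 85.8
grip_force: 0.0
```

```bash
python3 - <<'E'
from h import *
s=sense(); print(s['time'],s['tool_pos'],s['tcp_rot'])
im=snapshot('wrist'); cv2.imwrite('pics/w2raw.png',im)
for n,z in [('slot',81),('shoulder',75)]:
    for r in pinpoint('wrist',n): print(n,np.round(r['at'],1),round(r['conf'],2),atz('wrist',r['at'],z).round(1))
c=im[120:280,160:360]; cv2.imwrite('pics/w2.png',cv2.resize(c,(750,600),interpolation=cv2.INTER_CUBIC))
np.savez('w2cam.npz',**camera_params('wrist'))
E
```

```text
5.0 [607.11243385  68.11429466  85.26829281] [ 1.79981086e+02 -2.19121355e-03  9.00110948e+01]
shoulder [260.  137.3] 0.61 [609.7 124.2  75. ]
```

View pics/w2.png

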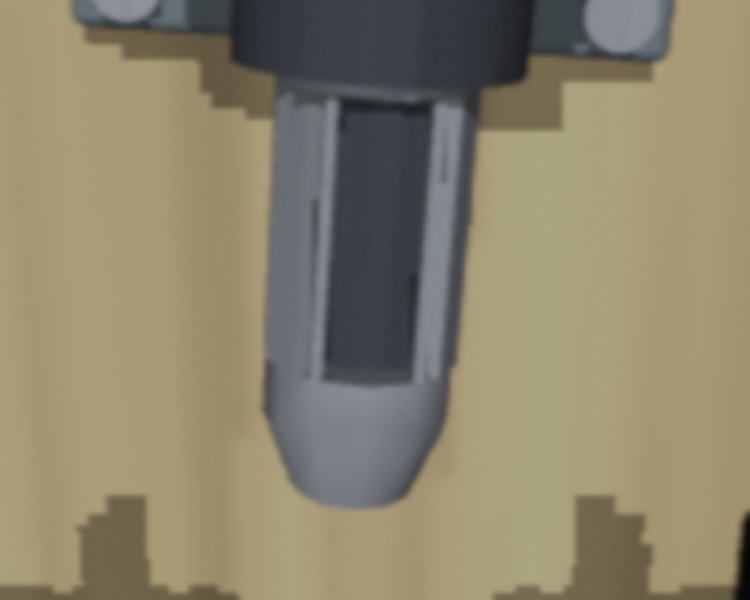

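The crop shows the collar at the top and the slot as a dark strip from about (330,240) to (416,240). The shaft edges are at 267 and 460, and the tip is at (350,505). The slot looks turned slightly to the right (+x).

```bash
python3 - <<'E'
from h import *
from scipy.ndimage import gaussian_filter1d
im=cv2.imread('pics/w2raw.png'); g=cv2.cvtColor(im,cv2.COLOR_BGR2GRAY).astype(float)
p=np.load('w2cam.npz')
def atzz(px,z):
    f=192/np.tan(np.radians(p['vfov']/2)); d=p['R'].T@np.array([(px[0]-p['cx'])/f,(px[1]-p['cy'])/f,1]); o=-p['R'].T@p['t']; return (o+d*(z-o[2])/d[2]).round(2)
for r in [128,132,136,150,160,170,180,190,200,210,224,228,232,236,240,244]:
    row=g[r-1:r+2].mean(0); d=np.gradient(row); ad=abs(d)
    pk=[i for i in range(205,312) if ad[i]>6 and ad[i]>=ad[i-1] and ad[i]>ad[i+1]]
    out=[]
    for i in pk:
        a,b,c=ad[i-1],ad[i],ad[i+1]; out.append((round(i+0.5*(a-c)/(a-2*b+c+1e-9),1),int(d[i])))
    print(r,out,'axisx@row', atzz((255,r),75)[:2])
print(-p['R'].T@p['t'], p['R'])
E
```

```text
128 [(np.float64(220.8), -9), (np.float64(301.5), 12)] axisx@row [607.53 128.27]
132 [(np.float64(221.0), -19), (np.float64(301.0), 11)] axisx@row [607.53 126.54]
136 [(np.float64(212.5), -12), (np.float64(221.2), -12), (np.float64(300.3), 26)] axisx@row [607.53 124.8 ]
150 [(np.float64(224.9), -16), (np.float64(246.9), 9), (np.float64(249.8), -32), (np.float64(275.1), 32), (np.float64(283.1), -26), (np.float64(287.6), 16), (np.float64(309.5), 20)] axisx@row [607.54 118.62]
160 [(np.float64(231.8), -19), (np.float64(245.9), 12), (np.float64(249.1), -28), (np.float64(274.4), 26), (np.float64(276.5), -6), (np.float64(279.0), 7), (np.float64(282.1), -25), (np.float64(286.3), 30)] axisx@row [607.54 114.1 ]
170 [(np.float64(231.5), -17), (np.float64(245.3), 7), (np.float64(248.4), -24), (np.float64(273.6), 26), (np.float64(281.1), -23), (np.float64(285.4), 29)] axisx@row [607.55 109.51]
180 [(np.float64(230.9), -18), (np.float64(242.3), -11), (np.float64(244.8), 20), (np.float64(247.9), -27), (np.float64(272.8), 26), (np.float64(280.2), -22), (np.float64(284.7), 27)] axisx@row [607.55 104
[... 715 characters left out ...]
 [(np.float64(229.5), -24), (np.float64(232.7), 9), (np.float64(274.2), -6), (np.float64(279.1), 27)] axisx@row [607.58  81.22]
232 [(np.float64(230.7), -22), (np.float64(278.3), 26)] axisx@row [607.58  79.15]
236 [(np.float64(232.1), -22), (np.float64(276.9), 23)] axisx@row [607.58  77.07]
240 [(np.float64(233.7), -21), (np.float64(270.5), -7), (np.float64(274.4), 21)] axisx@row [607.58  74.98]
244 [(np.float64(235.2), -21), (np.float64(268.7), -7), (np.float64(272.3), 24)] axisx@row [607.58  72.87]
[607.53045419 144.23996761 227.08630428] [[ 9.99999315e-01  8.72488478e-04 -7.80588805e-04]
 [ 1.06345539e-03 -9.55785097e-01  2.94064138e-01]
 [-4.89507575e-04 -2.94064766e-01 -9.55785370e-01]]
```

```bash
python3 - <<'E'
from h import *
p=np.load('w2cam.npz')
f=192/np.tan(np.radians(p['vfov']/2)); o=-p['R'].T@p['t']
def a(px,z):
    d=p['R'].T@np.array([(px[0]-p['cx'])/f,(px[1]-p['cy'])/f,1]); return (o+d*(z-o[2])/d[2]).round(2)
print('axis',a((261,132),75),a((257.9,180),75),a((253.9,242),75))
im=cv2.imread('pics/w2raw.png'); g=cv2.cvtColor(im,cv2.COLOR_BGR2GRAY).astype(float)
for c in (252,258,264): print(c,'top',g[136:156,c].astype(int).tolist(),'bot',g[212:262,c].astype(int).tolist())
print('slot end',a((256,221),85),a((260,146),85), a((260,146),81))
# key from first wrist image: mask
k=cv2.imread('pics/w1raw.png')[315:350,138:170]; print(proj('wrist',[0,0,0]))
E
```

```text
axis [610.16 126.55  75.  ] [608.87 104.84  75.  ] [607.05  73.92  75.  ]
252 top [65, 63, 65, 64, 63, 66, 77, 91, 91, 75, 49, 37, 38, 42, 53, 56, 56, 56, 58, 62] bot [62, 62, 62, 62, 63, 63, 70, 74, 76, 82, 106, 131, 138, 137, 136, 136, 135, 133, 133, 131, 131, 129, 129, 129, 129, 130, 129, 129, 128, 128, 127, 126, 126, 126, 125, 124, 123, 123, 123, 122, 121, 121, 123, 133, 148, 152, 152, 153, 153, 152]
258 top [66, 66, 65, 67, 67, 66, 72, 85, 92, 87, 63, 42, 36, 44, 58, 63, 63, 62, 63, 62] bot [65, 64, 65, 65, 65, 66, 70, 74, 75, 77, 89, 116, 135, 138, 137, 136, 135, 134, 132, 131, 130, 129, 129, 129, 129, 129, 129, 128, 127, 126, 124, 124, 123, 122, 121, 120, 120, 118, 117, 116, 114, 113, 115, 130, 150, 155, 155, 155, 155, 155]
264 top [65, 65, 65, 64, 65, 65, 68, 74, 83, 85, 81, 55, 40, 47, 61, 65, 65, 65, 66, 63] bot [59, 59, 60, 59, 60, 61, 66, 73, 75, 77, 94, 125, 133, 131, 130, 130, 128, 126, 125, 124, 122, 121, 120, 119, 119, 118, 118, 118, 117, 116, 114, 114, 111, 111, 108, 106, 103, 100, 97, 94, 93, 98, 123, 146, 152, 152, 152, 152, 152, 152]
slot end [608.01  88.7   85.  ] [609.6  121.97  85.  ] [609.66 121.34  81.  ]
[-548.85559336  288.65298199]
```

```bash
python3 - <<'E'
from plan import *
go((497,-62,120),(180,0,45))
E
```

```text
dp [-0.6499, -0.55, -0.175] ang [-0.0, -0.0, 0.25]
```

Emit:
step_arm:
  targets:
    - {"dp":[-0.1,0,-0.175],"angular":[0,0,0],"fingers":0}
    - {"dp":[-0.6499,-0.55,-0.175],"angular":[0,0,0.25],"fingers":0}
    - {"dp":[-0.6499,-0.55,-0.175],"angular":[0,0,0.25],"fingers":0}
    - {"dp":[-0.6499,-0.55,-0.175],"angular":[0,0,0.25],"fingers":0}
    - {"dp":[-0.6499,-0.55,-0.175],"angular":[0,0,0.25],"fingers":0}
    - {"dp":[-0.6499,-0.55,-0.175],"angular":[0,0,0.25],"fingers":0.4}
    - {"dp":[-0.6499,-0.55,-0.175],"angular":[0,0,0.25],"fingers":0.4}
    - {"dp":[-0.6499,-0.55,-0.175],"angular":[0,0,0.25],"fingers":0.4}

```text
time: 6.15
tool_pos: [497.2, -61.6, 119.9]
tcp_rot: [-180.0, 0.0, 45.2]
ft_force: [-0.7, 0.5, 0.7]
finger_gap: 51.5
grip_force: 0.0
```

```bash
python3 - <<'E'
from h import *
s=sense(); print(s['time'],s['tool_pos'],s['tcp_rot'],s['finger_gap'])
im=snapshot('wrist'); cv2.imwrite('pics/w3raw.png',im)
for r in pinpoint('wrist','key'): print(np.round(r['at'],1),round(r['conf'],2),atz('wrist',r['at'],0).round(1))
for r in masks_of('wrist','key')[:2]:
    m=r['pixels'].astype(np.uint8); print(r['at'],m.sum(),r['conf'])
    c=max(cv2.findContours(m,0,2)[0],key=cv2.contourArea)[:,0,:].astype(float)
    W=np.array([atz('wrist',q,10)[:2] for q in c],np.float32); print('rect z=10',cv2.minAreaRect(W)); x,y,w,h=cv2.boundingRect(c.astype(np.int32))
    cv2.imwrite('pics/w3.png',cv2.resize(im[y-25:y+h+25,x-25:x+w+25],None,fx=5,fy=5,interpolation=cv2.INTER_CUBIC)[:600,:800]); print(x-25,y-25)
E
```

```text
6.15 [497.22869741 -61.62173272 119.92129442] [-1.79992366e+02  2.26161850e-03  4.51875271e+01] 51.48113754978921
[258.9 191.3] 0.72 [498.4 -64.3   0. ]
[259.2, 193.2] 468 0.95
rect z=10 ((498.3885192871094, -64.78520965576172), (30.529172897338867, 10.062036514282227), 45.69841384887695)
228 151
```

View pics/w3.png

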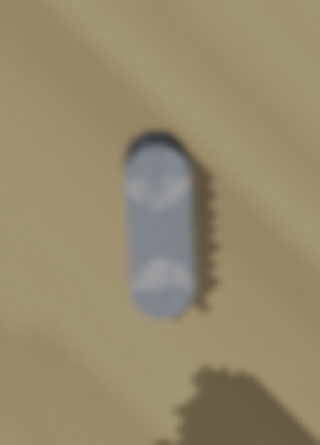

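The crop shows the key lying along the tool's x axis, with its top face centred at about (160,229), which is raw (260,197).

```bash
python3 - <<'E'
from h import *
from plan import *
k=atz('wrist',(260,196.6),10); print(k)
go((k[0],k[1],5.3),(180,0,45.3))
E
```

```text
[497.96933058 -65.8192152   10.        ]
dp [-0.0101, 0.0169, 0.5735] ang [-0.0, -0.0, -0.0016]
```

Emit:
step_arm:
  newtons: 25
  targets:
    - {"dp":[-0.0101,0.0169,0.25],"angular":[0,0,-0.0016],"fingers":0.6}
    - {"dp":[-0.0101,0.0169,0.45],"angular":[0,0,-0.0016],"fingers":0.6}
    - {"dp":[-0.0101,0.0169,0.55],"angular":[0,0,-0.0016],"fingers":0.6}
    - {"dp":[-0.0101,0.0169,0.5735],"angular":[0,0,-0.0016],"fingers":0.6}
    - {"dp":[-0.0101,0.0169,0.5735],"angular":[0,0,-0.0016],"fingers":0.6}
    - {"dp":[-0.0101,0.0169,0.5735],"angular":[0,0,-0.0016],"fingers":1}
    - {"dp":[-0.0101,0.0169,0.5735],"angular":[0,0,-0.0016],"fingers":1}
    - {"dp":[-0.0101,0.0169,0.5735],"angular":[0,0,-0.0016],"fingers":1}

```text
time: 7.3
tool_pos: [499.2, -66.1, 6.7]
tcp_rot: [179.9, -0.1, 45.3]
ft_force: [-0.5, 0.1, 5.6]
finger_gap: 8.7
grip_force: 25.9
```

```bash
python3 - <<'E'
from h import *
snapshot('top'); snapshot('top')
s=sense(); print(s['time'],s['tool_pos'],s['tcp_rot'],s['finger_gap'],s['grip_force'],s['ft_force'],s['wrist_torque'])
from plan import *
go((499,-65,60),(180,0,45.3))
E
```

```text
7.4 [499.21158622 -66.0447101    6.69673169] [ 1.79880351e+02 -7.63124084e-02  4.52952230e+01] 8.842823093774065 25.888024368323386 [0.30592171 0.36812056 6.51701613] [-0.01268555  0.10573405  0.03039349]
dp [0.0065, 0.0008, -0.2735] ang [-0.0, -0.0, -0.0]
```

```bash
cat >> plan.py <<'E'
AX=dict(c=[608.9,105.3,75.0],yaw=86.62)
def tgt(r,phi,s=0,lat=0,twist=0):
    """TCP at distance r along slot normal, s along shaft from slot middle, lat sideways (towards +x-ish), tool tilted phi deg"""
    a=np.radians(AX['yaw']); u=np.array([np.cos(a),np.sin(a),0])
    Rt=Ro.from_rotvec(u*np.radians(phi)); n=Rt.apply([0,0,1]); l=Rt.apply(np.cross(u,[0,0,1]))
    R=Rt*Ro.from_euler('xyz',[180,0,AX['yaw']+twist],degrees=True)
    return np.array(AX['c'])+s*u+n*r+l*lat, R
def goR(p,R,commit=True): go(p,R.as_euler('xyz',degrees=True),commit=commit)
E
python3 - <<'E'
from plan import *
p0,R0=load(); p0[2]=5.3; 
# undo the uncommitted lift
import json
save(np.array([497.97,-65.82,5.3]),Ro.from_euler('xyz',[180,0,45.3],degrees=True))
p,R=tgt(35+6,6.7); print(p,R.as_matrix().round(3)); goR(p,R)
E
```

```text
[613.67517917 105.01797478 115.71999663] [[ 0.059  0.991 -0.116]
 [ 0.998 -0.059  0.007]
 [ 0.    -0.117 -0.993]]
dp [1.0141, -0.1896, -0.5521] ang [0.0356, -0.0134, -0.2293] BAD
```

```bash
python3 - <<'E'
from plan import *
save(np.array([497.97,-65.82,5.3]),Ro.from_euler('xyz',[180,0,45.3],degrees=True))
p,R=tgt(41,6.7); go((530,-20,125),(180,0,65)); goR(p,R)
E
```

```text
dp [0.2755, -0.0473, -0.5985] ang [0.0, 0.0, -0.1094] 
dp [0.7434, 0.1149, 0.0464] ang [0.0368, -0.007, -0.12]
```

Emit:
step_arm:
  targets:
    - {"dp":[0,0,-0.15],"angular":[0,0,0],"fingers":1}
    - {"dp":[0,0,-0.35],"angular":[0,0,0],"fingers":1}
    - {"dp":[0.2755,-0.0473,-0.5985],"angular":[0,0,-0.1094],"fingers":1}
    - {"dp":[0.2755,-0.0473,-0.5985],"angular":[0,0,-0.1094],"fingers":1}
    - {"dp":[0.2755,-0.0473,-0.5985],"angular":[0,0,-0.1094],"fingers":1}
    - {"dp":[0.2755,-0.0473,-0.5985],"angular":[0,0,-0.1094],"fingers":1}
    - {"dp":[0.2755,-0.0473,-0.5985],"angular":[0,0,-0.1094],"fingers":1}
    - {"dp":[0.2755,-0.0473,-0.5985],"angular":[0,0,-0.1094],"fingers":1}

```text
time: 8.4
tool_pos: [529.3, -20.4, 124.2]
tcp_rot: [-179.9, 0.0, 64.9]
ft_force: [1.1, 0.4, 0.1]
finger_gap: 8.6
grip_force: 25.1
```

Emit:
step_arm:
  targets:
    - {"dp":[0.2,0.03,0.01],"angular":[0,0,-0.03],"fingers":1}
    - {"dp":[0.4,0.06,0.02],"angular":[0.01,0,-0.06],"fingers":1}
    - {"dp":[0.6,0.09,0.03],"angular":[0.02,0,-0.09],"fingers":1}
    - {"dp":[0.7434,0.1149,0.0464],"angular":[0.0368,-0.007,-0.12],"fingers":1}
    - {"dp":[0.7434,0.1149,0.0464],"angular":[0.0368,-0.007,-0.12],"fingers":1}
    - {"dp":[0.7434,0.1149,0.0464],"angular":[0.0368,-0.007,-0.12],"fingers":1}
    - {"dp":[0.7434,0.1149,0.0464],"angular":[0.0368,-0.007,-0.12],"fingers":1}
    - {"dp":[0.7434,0.1149,0.0464],"angular":[0.0368,-0.007,-0.12],"fingers":1}

```text
time: 9.4
tool_pos: [613.7, 104.3, 116.6]
tcp_rot: [-173.4, -0.0, 86.5]
ft_force: [-0.0, 0.1, 0.3]
finger_gap: 9.0
grip_force: 25.1
```

```bash
python3 - <<'E'
from h import *
from plan import *
s=sense(); print(s['time'],s['tool_pos'],s['tcp_rot'],s['finger_gap'],s['grip_force'],s['ft_force'])
print(load()[0],load()[1].as_euler('xyz',degrees=True))
im=snapshot('wrist'); cv2.imwrite('pics/w4raw.png',im)
np.savez('w4cam.npz',**camera_params('wrist'))
cv2.imwrite('pics/w4.png',cv2.resize(im[110:310,155:355],(600,600),interpolation=cv2.INTER_CUBIC))
print('tcp px',proj('wrist',s['tool_pos']))
p,R=tgt(12+5+6,6.7); goR(p,R)
p,R=tgt(6+5+6,6.7); goR(p,R,False)
E
```

```text
9.4 [613.66582365 104.30015927 116.59097488] [-1.73374405e+02 -1.07490800e-02  8.65286891e+01] 9.009149666245213 25.140304751694202 [-0.0294609   0.07551533  0.26103784]
[613.682179   105.02555641 115.72      ] [-1.73297143e+02 -4.94951008e-03  8.66164964e+01]
tcp px [253.59550338 263.17196734]
dp [-0.0, -0.0, 0.09] ang [-0.0, -0.0, -0.0] 
dp [-0.0001, -0.0, 0.03] ang [-0.0, -0.0, -0.0]
```

View pics/w4.png

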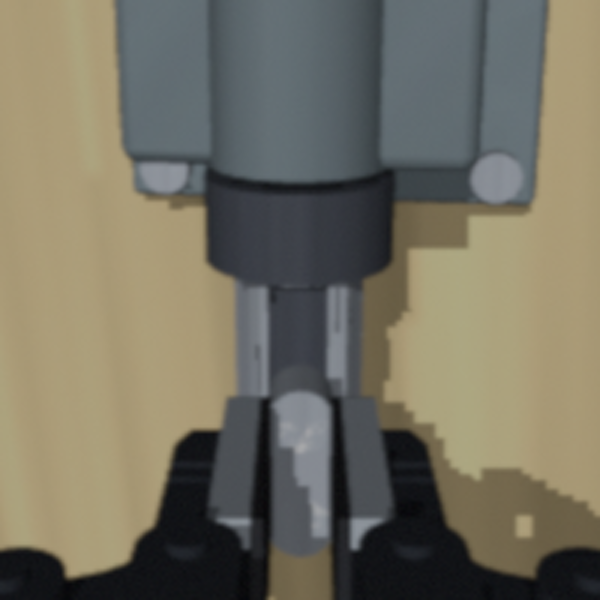

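The picture shows the key (centre x≈301) held between the fingers, above the slot (270 to 328, centre 299). The lips look even on both sides at this tilt, so I can go in gently.

Emit:
step_arm:
  targets:
    - {"dp":[0,0,0.07],"angular":[0,0,0],"fingers":1}
    - {"dp":[0,0,0.1],"angular":[0,0,0],"fingers":1}
    - {"dp":[0,0,0.115],"angular":[0,0,0],"fingers":1}
    - {"dp":[0,0,0.12],"angular":[0,0,0],"fingers":1}
    - {"dp":[0,0,0.125],"angular":[0,0,0],"fingers":1}
    - {"dp":[0,0,0.13],"angular":[0,0,0],"fingers":1}
    - {"dp":[0,0,0.13],"angular":[0,0,0],"fingers":1}
    - {"dp":[0,0,0.13],"angular":[0,0,0],"fingers":1}

```text
time: 10.45
tool_pos: [610.7, 105.3, 89.9]
tcp_rot: [-173.3, -0.0, 86.6]
ft_force: [-1.1, 1.2, -0.1]
finger_gap: 8.5
grip_force: 25.2
```

```bash
cat >> plan.py <<'E'
def radial(pos):
    a=np.radians(AX['yaw']); u=np.array([np.cos(a),np.sin(a),0]); l=np.cross(u,[0,0,1]); d=np.array(pos)-AX['c']
    return dict(s=round(d@u,2),lat=round(d@l,2),h=round(d[2],2),r=round(float(np.hypot(d@l,d[2])),2),ang=round(float(np.degrees(np.arctan2(d@l,d[2]))),2))
E
cat > st.py <<'E'
from bench import *; from plan import *
s=sense(); print(s['time'],s['tool_pos'].round(2),s['tcp_rot'].round(2),'gap',round(s['finger_gap'],1),round(s['grip_force'],1),'F',s['ft_force'].round(2),'T',s['wrist_torque'].round(3)); print(radial(s['tool_pos']))
E
python3 st.py
```

```text
10.45 [610.67 105.27  89.93] [-1.7329e+02 -1.0000e-02  8.6610e+01] gap 8.5 25.2 F [-1.14  1.15 -0.08] T [0.072 0.158 0.015]
{'s': np.float64(0.08), 'lat': np.float64(1.77), 'h': np.float64(14.93), 'r': 15.04, 'ang': 6.74}
```

Emit:
step_arm:
  targets:
    - {"dp":[0,0,0.003],"angular":[0,0,0],"fingers":1}
    - {"dp":[0,0,0.006],"angular":[0,0,0],"fingers":1}
    - {"dp":[0,0,0.009],"angular":[0,0,0],"fingers":1}
    - {"dp":[0,0,0.012],"angular":[0,0,0],"fingers":1}
    - {"dp":[0,0,0.015],"angular":[0,0,0],"fingers":1}
    - {"dp":[0,0,0.0175],"angular":[0,0,0],"fingers":1}
    - {"dp":[0,0,0.0175],"angular":[0,0,0],"fingers":1}
    - {"dp":[0,0,0.0175],"angular":[0,0,0],"fingers":1}

```text
time: 11.45
tool_pos: [610.5, 105.2, 87.6]
tcp_rot: [-173.3, -0.0, 86.6]
ft_force: [-4.9, 0.0, 9.6]
finger_gap: 8.9
grip_force: 26.1
```

```bash
python3 st.py
```

```text
11.45 [610.48 105.22  87.61] [-173.33   -0.     86.61] gap 8.9 26.1 F [-4.95  0.    9.55] T [-0.074  1.021 -0.02 ]
{'s': np.float64(0.01), 'lat': np.float64(1.58), 'h': np.float64(12.61), 'r': 12.71, 'ang': 7.13}
```

Emit:
step_arm:
  targets:
    - {"dp":[0,0,-0.005],"angular":[0,0,0],"fingers":1}
    - {"dp":[0,0,-0.005],"angular":[0,0,0],"fingers":0.75}
    - {"dp":[0,0,-0.005],"angular":[0,0,0],"fingers":0.7}
    - {"dp":[0,0,-0.005],"angular":[0,0,0],"fingers":0.7}
    - {"dp":[0,0,-0.05],"angular":[0,0,0],"fingers":0.6}
    - {"dp":[-0.08,0,-0.15],"angular":[0,0,0],"fingers":0.3}
    - {"dp":[-0.15,0,-0.15],"angular":[0,0,0],"fingers":0}
    - {"dp":[-0.15,0,-0.15],"angular":[0,0,0],"fingers":0}

```text
time: 12.45
tool_pos: [612.4, 73.3, 116.8]
tcp_rot: [-173.4, 0.0, 86.5]
ft_force: [-1.2, -0.0, -0.6]
finger_gap: 84.9
grip_force: 0.0
```

```bash
python3 st.py; python3 - <<'E'
from h import *
im=snapshot('wrist'); cv2.imwrite('pics/w5raw.png',im); np.savez('w5cam.npz',**camera_params('wrist'))
cv2.imwrite('pics/w5.png',cv2.resize(im[110:310,155:355],(600,600),interpolation=cv2.INTER_CUBIC))
for r in pinpoint('wrist','key'): print(r,atz('wrist',r['at'],81))
E
```

```text
12.45 [612.37  73.3  116.79] [-1.7336e+02  1.0000e-02  8.6490e+01] gap 84.9 0.0 F [-1.17 -0.05 -0.57] T [-0.063 -0.062 -0.01 ]
{'s': np.float64(-31.74), 'lat': np.float64(5.35), 'h': np.float64(41.79), 'r': 42.13, 'ang': 7.29}
{'at': [253.1, 179.1], 'conf': 0.7} [609.00231255 105.62758238  81.        ]
{'at': [251.4, 139.6], 'conf': 0.69} [609.39504847 126.56878572  81.        ]
{'at': [250.6, 175.6], 'conf': 0.46} [607.78132512 107.57915319  81.        ]
```

View pics/w5.png

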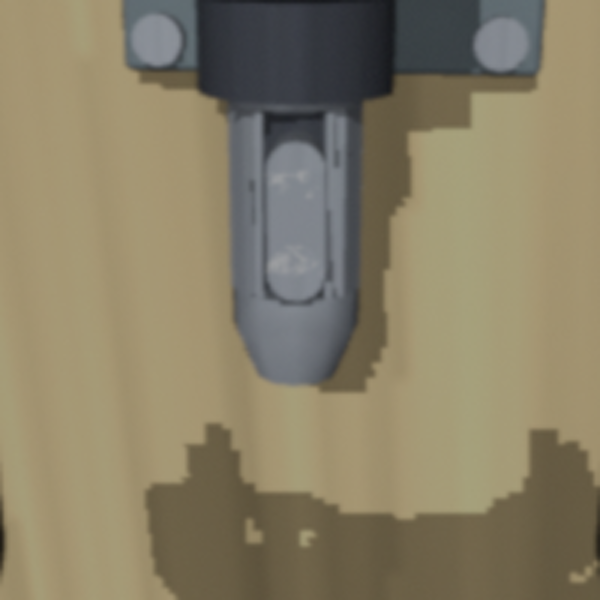

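The key lies in the slot, (266..326)x(142..300) in the crop, between both lips. I will press lightly on its top with shut fingers to check the seating; contact should come at r≈16 mm.

Emit:
step_arm:
  targets:
    - {"dp":[0.15,0,0],"angular":[0,0,0],"fingers":1}
    - {"dp":[0.15,0,0],"angular":[0,0,0],"fingers":1}
    - {"dp":[0.15,0,0.03],"angular":[0,0,0],"fingers":1}
    - {"dp":[0.15,0,0.08],"angular":[0,0,0],"fingers":1}
    - {"dp":[0.15,0,0.115],"angular":[0,0,0],"fingers":1}
    - {"dp":[0.15,0,0.125],"angular":[0,0,0],"fingers":1}
    - {"dp":[0.15,0,0.13],"angular":[0,0,0],"fingers":1}
    - {"dp":[0.15,0,0.135],"angular":[0,0,0],"fingers":1}

```text
time: 13.55
tool_pos: [610.8, 104.8, 90.9]
tcp_rot: [-173.3, 0.0, 86.6]
ft_force: [-7.3, -1.1, 15.6]
finger_gap: -0.2
grip_force: 7.1
```

```bash
python3 st.py; python3 - <<'E'
from plan import *
p,R=tgt(14.5,6.7); save(p,R)
go((560,-20,150),(180,0,88)); go((482,-190,165),(180,0,90))
E
```

```text
13.55 [610.75 104.75  90.87] [-1.7331e+02  2.0000e-02  8.6590e+01] gap -0.2 7.1 F [-7.27 -1.12 15.55] T [-0.354  1.357  0.011]
{'s': np.float64(-0.44), 'lat': np.float64(1.88), 'h': np.float64(15.87), 'r': 15.98, 'ang': 6.76}
dp [-0.6398, -0.2495, -0.2758] ang [-0.0372, -0.0004, -0.0077] 
dp [-0.8631, -0.3602, -0.0751] ang [-0.0, -0.0001, -0.0111]
```

Emit:
step_arm:
  targets:
    - {"dp":[0,0,-0.15],"angular":[0,0,0],"fingers":1}
    - {"dp":[-0.3,-0.1,-0.2758],"angular":[-0.0372,0,0],"fingers":0}
    - {"dp":[-0.6398,-0.2495,-0.2758],"angular":[-0.0372,0,-0.0077],"fingers":0}
    - {"dp":[-0.6398,-0.2495,-0.2758],"angular":[-0.0372,0,-0.0077],"fingers":0}
    - {"dp":[-0.6398,-0.2495,-0.2758],"angular":[-0.0372,0,-0.0077],"fingers":0}
    - {"dp":[-0.6398,-0.2495,-0.2758],"angular":[-0.0372,0,-0.0077],"fingers":0}
    - {"dp":[-0.6398,-0.2495,-0.2758],"angular":[-0.0372,0,-0.0077],"fingers":0}
    - {"dp":[-0.6398,-0.2495,-0.2758],"angular":[-0.0372,0,-0.0077],"fingers":0}

```text
time: 14.55
tool_pos: [560.2, -19.1, 149.7]
tcp_rot: [-180.0, -0.1, 88.1]
ft_force: [-0.3, 0.2, -0.6]
finger_gap: 85.5
grip_force: 0.0
```

Emit:
step_arm:
  targets:
    - {"dp":[-0.8631,-0.3602,-0.0751],"angular":[0,0,-0.0111],"fingers":0}
    - {"dp":[-0.8631,-0.3602,-0.0751],"angular":[0,0,-0.0111],"fingers":0}
    - {"dp":[-0.8631,-0.3602,-0.0751],"angular":[0,0,-0.0111],"fingers":0}
    - {"dp":[-0.8631,-0.3602,-0.0751],"angular":[0,0,-0.0111],"fingers":0}
    - {"dp":[-0.8631,-0.3602,-0.0751],"angular":[0,0,-0.0111],"fingers":0}
    - {"dp":[-0.8631,-0.3602,-0.0751],"angular":[0,0,-0.0111],"fingers":0}
    - {"dp":[-0.8631,-0.3602,-0.0751],"angular":[0,0,-0.0111],"fingers":0}
    - {"dp":[-0.8631,-0.3602,-0.0751],"angular":[0,0,-0.0111],"fingers":0}

```text
time: 15.55
tool_pos: [482.3, -189.2, 164.6]
tcp_rot: [-180.0, -0.1, 90.1]
ft_force: [0.1, -0.2, -0.3]
finger_gap: 85.1
grip_force: 0.0
```

```bash
python3 st.py; python3 - <<'E'
from h import *
im=snapshot('wrist'); cv2.imwrite('pics/w6raw.png',im); np.savez('w6cam.npz',**camera_params('wrist'))
cv2.imwrite('pics/w6.png',cv2.resize(im,(800,600),interpolation=cv2.INTER_CUBIC))
for n,z in (('pulley',50),('cradle',0)):
  for r in pinpoint('wrist',n)[:3]: print(n,r,atz('wrist',r['at'],z))
E
```

```text
15.55 [ 482.28 -189.16  164.64] [-1.7999e+02 -9.0000e-02  9.0080e+01] gap 85.1 0.0 F [ 0.14 -0.23 -0.28] T [-0.001 -0.028 -0.009]
{'s': np.float64(-301.41), 'lat': np.float64(-109.04), 'h': np.float64(89.64), 'r': 141.16, 'ang': -50.58}
pulley {'at': [421.6, 174.6], 'conf': 0.93} [ 610.59018999 -175.13756968   50.        ]
pulley {'at': [284.1, 308.2], 'conf': 0.65} [ 508.24152737 -294.52044697   50.        ]
pulley {'at': [256.2, 204.6], 'conf': 0.62} [ 483.73573185 -199.63390105   50.        ]
cradle {'at': [254.7, 185.8], 'conf': 0.88} [ 482.4521656  -198.19905633    0.        ]
```

View pics/w6.png

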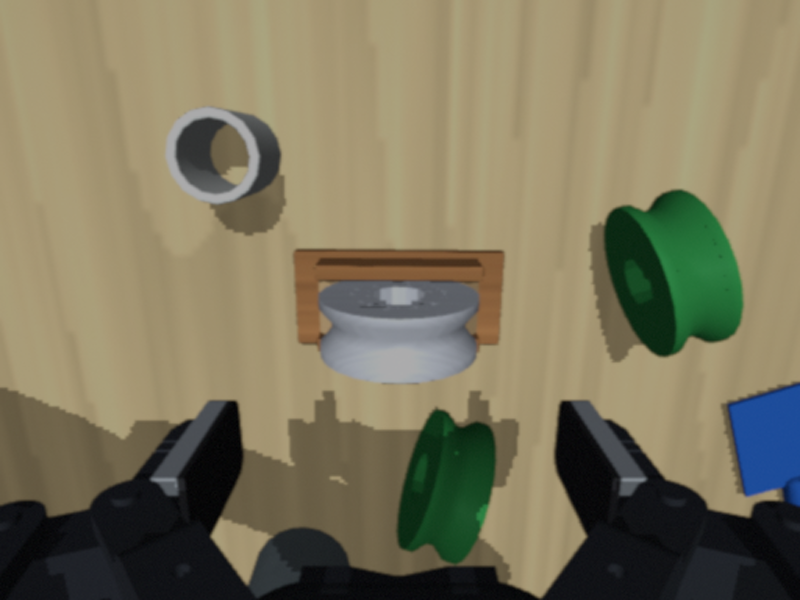

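The wrist picture shows the silver grooved pulley at (399,330), true in its cradle (295..503, 250..345). The cradle edges are level, so a tool yaw of 90 fits. The fingers will grip it across the groove.

```bash
python3 - <<'E'
from h import *
from plan import *
def raw(x,y): return ((x+.5)*.64-.5,(y+.5)*.64-.5)
print('front top',atz('wrist',raw(399,281),90),'back top',atz('wrist',raw(399,383),90))
print('cradle z0',[atz('wrist',raw(*q),10).round(1) for q in ((295,250),(503,251),(297,343),(500,345))])
print('sides',atz('wrist',raw(318,300),50),atz('wrist',raw(480,300),50))
E
```

```text
front top [ 482.8176382  -169.26154726   90.        ] back top [ 482.89116309 -215.75964698   90.        ]
cradle z0 [array([ 424.5, -171.9,   10. ]), array([ 541.2, -172.3,   10. ]), array([ 422.7, -227.6,   10. ]), array([ 542.7, -228.7,   10. ])]
sides [ 442.45120519 -189.34947838   50.        ] [ 523.26732595 -189.2315669    50.        ]
```

```bash
python3 - <<'E'
from plan import *
go((482.9,-200,24),(180,0,89.8))
E
```

```text
dp [-0.0499, 0.0046, 0.705] ang [-0.0, 0.0, 0.0011]
```

Emit:
step_arm:
  newtons: 60
  targets:
    - {"dp":[-0.05,0.0046,0.1],"angular":[0,0,0.001],"fingers":0}
    - {"dp":[-0.05,0.0046,0.3],"angular":[0,0,0.001],"fingers":0}
    - {"dp":[-0.05,0.0046,0.4],"angular":[0,0,0.001],"fingers":0}
    - {"dp":[-0.05,0.0046,0.5],"angular":[0,0,0.001],"fingers":0}
    - {"dp":[-0.05,0.0046,0.6],"angular":[0,0,0.001],"fingers":0}
    - {"dp":[-0.05,0.0046,0.68],"angular":[0,0,0.001],"fingers":0}
    - {"dp":[-0.05,0.0046,0.705],"angular":[0,0,0.001],"fingers":0}
    - {"dp":[-0.05,0.0046,0.705],"angular":[0,0,0.001],"fingers":0}

```text
time: 16.7
tool_pos: [482.9, -199.8, 23.8]
tcp_rot: [-180.0, -0.1, 89.8]
ft_force: [0.7, 0.2, 0.6]
finger_gap: 85.2
grip_force: 0.0
```

```bash
python3 st.py
```

```text
16.7 [ 482.91 -199.76   23.77] [-1.7999e+02 -9.0000e-02  8.9810e+01] gap 85.2 0.0 F [0.66 0.23 0.56] T [-0.014 -0.011  0.039]
{'s': np.float64(-311.96), 'lat': np.float64(-107.79), 'h': np.float64(-51.23), 'r': 119.34, 'ang': -115.42}
```

No contact on the way down. Next I close the fingers.

Emit:
step_arm:
  newtons: 60
  targets:
    - {"dp":[0,0,0],"angular":[0,0,0],"fingers":1}
    - {"dp":[0,0,0],"angular":[0,0,0],"fingers":1}
    - {"dp":[0,0,0],"angular":[0,0,0],"fingers":1}
    - {"dp":[0,0,0],"angular":[0,0,0],"fingers":1}
    - {"dp":[0,0,-0.02],"angular":[0,0,0],"fingers":1}
    - {"dp":[0,0,-0.05],"angular":[0,0,0],"fingers":1}
    - {"dp":[0,0,-0.1],"angular":[0,0,0],"fingers":1}
    - {"dp":[0,0,-0.1],"angular":[0,0,0],"fingers":1}

```text
time: 17.7
tool_pos: [483.9, -200.3, 45.2]
tcp_rot: [179.9, -0.0, 89.8]
ft_force: [-0.6, -0.2, -3.9]
finger_gap: 78.4
grip_force: 74.3
```

```bash
python3 st.py; python3 - <<'E'
from h import *
im=snapshot('wrist'); cv2.imwrite('pics/w7raw.png',im); np.savez('w7cam.npz',**camera_params('wrist'))
cv2.imwrite('pics/w7.png',cv2.resize(im[130:384,90:420],(780,600),interpolation=cv2.INTER_CUBIC))
print(proj('wrist',[482.9,-200,70]))
E
```

```text
17.7 [ 483.95 -200.29   45.22] [ 1.7987e+02 -2.0000e-02  8.9810e+01] gap 78.4 74.3 F [-0.61 -0.18 -3.9 ] T [ 0.002 -0.024  0.031]
{'s': np.float64(-312.43), 'lat': np.float64(-106.72), 'h': np.float64(-29.78), 'r': 110.8, 'ang': -105.59}
[251.8385965 294.0562995]
```

View pics/w7.png

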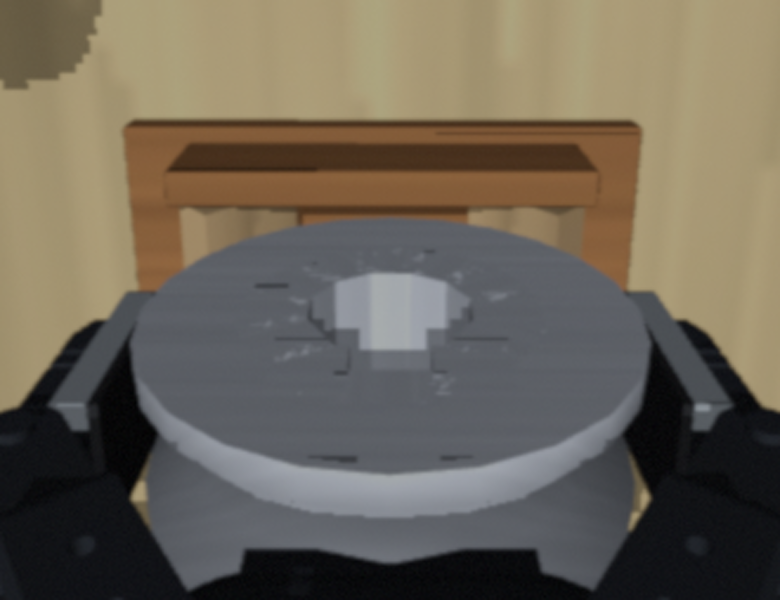

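The pulley is out of the cradle (weight reading -3.9 N). Its keyway faces the gripper, so it is up, and its face is centred at (391,347).

```bash
python3 st.py; python3 - <<'E'
from h import *
for q in ((391,346.5),(131,340),(650,340),(391,218),(391,475),(390,272)):
    px=(90+(q[0]+.5)*330/780-.5,130+(q[1]+.5)*254/600-.5); o,d=ray('wrist',px)
    print(q,(o+d*(-185.2-o[1])/d[1]).round(2))
E
```

```text
17.75 [ 483.54 -200.09   44.58] [ 1.7992e+02 -4.0000e-02  8.9810e+01] gap 78.6 74.3 F [ 0.45  0.04 -3.98] T [-0.019 -0.024 -0.002]
{'s': np.float64(-312.25), 'lat': np.float64(-107.14), 'h': np.float64(-30.42), 'r': 111.37, 'ang': -105.85}
(391, 346.5) [ 484.2  -185.2    82.05]
(131, 340) [ 445.78 -185.2    80.  ]
(650, 340) [ 522.35 -185.2    80.39]
(391, 218) [ 484.29 -185.2    31.14]
(391, 475) [ 484.15 -185.2   109.95]
(390, 272) [ 484.07 -185.2    56.89]
```

```bash
python3 - <<'E'
from plan import *
save(np.array([482.9,-200,44.0]),Ro.from_euler('xyz',[180,0,89.8],degrees=True))
go((530,-110,130),(180,0,88)); p,R=tgt(-26,6.7,s=-70,lat=-0.4); print(p); goR(p,R)
E
```

```text
dp [0.4508, 0.2339, -0.43] ang [0.0, -0.0, 0.01] 
[601.3482061   35.62403454  49.22423141]
dp [0.7401, 0.3311, 0.4039] ang [0.0372, 0.0004, 0.0077]
```

Emit:
step_arm:
  targets:
    - {"dp":[0,0,-0.2],"angular":[0,0,0],"fingers":1}
    - {"dp":[0.1,0.05,-0.35],"angular":[0,0,0.005],"fingers":1}
    - {"dp":[0.25,0.12,-0.43],"angular":[0,0,0.01],"fingers":1}
    - {"dp":[0.4,0.2,-0.43],"angular":[0,0,0.01],"fingers":1}
    - {"dp":[0.4508,0.2339,-0.43],"angular":[0,0,0.01],"fingers":1}
    - {"dp":[0.4508,0.2339,-0.43],"angular":[0,0,0.01],"fingers":1}
    - {"dp":[0.4508,0.2339,-0.43],"angular":[0,0,0.01],"fingers":1}
    - {"dp":[0.4508,0.2339,-0.43],"angular":[0,0,0.01],"fingers":1}

```text
time: 18.75
tool_pos: [529.5, -110.8, 129.6]
tcp_rot: [-180.0, -0.1, 87.9]
ft_force: [0.6, -0.7, -3.9]
finger_gap: 78.9
grip_force: 77.2
```

Emit:
step_arm:
  targets:
    - {"dp":[0.15,0.07,0],"angular":[0.01,0,0.002],"fingers":1}
    - {"dp":[0.35,0.15,0.05],"angular":[0.02,0,0.004],"fingers":1}
    - {"dp":[0.55,0.25,0.15],"angular":[0.0372,0,0.0077],"fingers":1}
    - {"dp":[0.7,0.3311,0.25],"angular":[0.0372,0,0.0077],"fingers":1}
    - {"dp":[0.7401,0.3311,0.35],"angular":[0.0372,0.0004,0.0077],"fingers":1}
    - {"dp":[0.7401,0.3311,0.4039],"angular":[0.0372,0.0004,0.0077],"fingers":1}
    - {"dp":[0.7401,0.3311,0.4039],"angular":[0.0372,0.0004,0.0077],"fingers":1}
    - {"dp":[0.7401,0.3311,0.4039],"angular":[0.0372,0.0004,0.0077],"fingers":1}

```text
time: 19.75
tool_pos: [601.7, 34.7, 50.4]
tcp_rot: [-173.4, -0.1, 86.5]
ft_force: [-0.2, -0.5, -3.7]
finger_gap: 78.9
grip_force: 77.0
```

```bash
python3 - <<'E'
from h import *
im=snapshot('wrist'); cv2.imwrite('pics/w8raw.png',im); np.savez('w8cam.npz',**camera_params('wrist'))
cv2.imwrite('pics/w8.png',cv2.resize(im[130:384,90:420],(780,600),interpolation=cv2.INTER_CUBIC))
E
python3 st.py
```

```text
19.8 [601.94  34.86  50.6 ] [-1.734e+02 -7.000e-02  8.655e+01] gap 78.8 77.0 F [ 0.23  0.9  -3.53] T [-0.027 -0.113  0.062]
{'s': np.float64(-70.73), 'lat': np.float64(-2.8), 'h': np.float64(-24.4), 'r': 24.56, 'ang': -173.46}
```

View pics/w8.png

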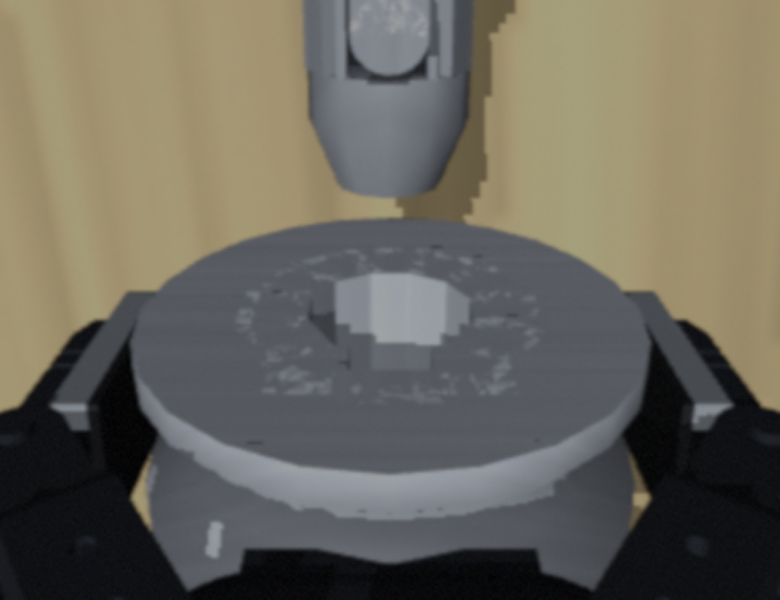

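The pulley's bore and keyway (x≈390), the shaft tip (389) and the key (390) are in line, so I move forward in small steps.

Emit:
step_arm:
  targets:
    - {"dp":[0.03,0,0],"angular":[0,0,0],"fingers":1}
    - {"dp":[0.06,0,0],"angular":[0,0,0],"fingers":1}
    - {"dp":[0.08,0,0],"angular":[0,0,0],"fingers":1}
    - {"dp":[0.095,0,0],"angular":[0,0,0],"fingers":1}
    - {"dp":[0.11,0,0],"angular":[0,0,0],"fingers":1}
    - {"dp":[0.12,0,0],"angular":[0,0,0],"fingers":1}
    - {"dp":[0.125,0,0],"angular":[0,0,0],"fingers":1}
    - {"dp":[0.125,0,0],"angular":[0,0,0],"fingers":1}

```text
time: 20.8
tool_pos: [602.8, 60.8, 49.3]
tcp_rot: [-173.3, -0.1, 86.6]
ft_force: [0.1, 0.4, -4.8]
finger_gap: 79.2
grip_force: 77.1
```

```bash
python3 st.py
```

```text
20.8 [602.76  60.76  49.33] [-1.7329e+02 -7.0000e-02  8.6620e+01] gap 79.2 77.1 F [ 0.15  0.35 -4.81] T [-0.053 -0.163 -0.009]
{'s': np.float64(-44.83), 'lat': np.float64(-3.5), 'h': np.float64(-25.67), 'r': 25.91, 'ang': -172.23}
```

Emit:
step_arm:
  targets:
    - {"dp":[0.01,0,0],"angular":[0,0,0],"fingers":1}
    - {"dp":[0.02,0,0],"angular":[0,0,0],"fingers":1}
    - {"dp":[0.03,0,0],"angular":[0,0,0],"fingers":1}
    - {"dp":[0.04,0,0],"angular":[0,0,0],"fingers":1}
    - {"dp":[0.05,0,0],"angular":[0,0,0],"fingers":1}
    - {"dp":[0.06,0,0],"angular":[0,0,0],"fingers":1}
    - {"dp":[0.07,0,0],"angular":[0,0,0],"fingers":1}
    - {"dp":[0.07,0,0],"angular":[0,0,0],"fingers":1}

```text
time: 21.8
tool_pos: [603.6, 74.9, 49.4]
tcp_rot: [-173.3, -0.1, 86.6]
ft_force: [0.3, 0.4, -3.4]
finger_gap: 78.7
grip_force: 77.1
```

```bash
python3 st.py
```

```text
21.8 [603.57  74.92  49.35] [-1.733e+02 -8.000e-02  8.663e+01] gap 78.7 77.1 F [ 0.26  0.42 -3.42] T [ 0.016 -0.116  0.024]
{'s': np.float64(-30.64), 'lat': np.float64(-3.53), 'h': np.float64(-25.65), 'r': 25.89, 'ang': -172.17}
```

Emit:
step_arm:
  targets:
    - {"dp":[0.006,0,0],"angular":[0,0,0],"fingers":1}
    - {"dp":[0.012,0,0],"angular":[0,0,0],"fingers":1}
    - {"dp":[0.018,0,0],"angular":[0,0,0],"fingers":1}
    - {"dp":[0.024,0,0],"angular":[0,0,0],"fingers":1}
    - {"dp":[0.03,0,0],"angular":[0,0,0],"fingers":1}
    - {"dp":[0.036,0,0],"angular":[0,0,0],"fingers":1}
    - {"dp":[0.042,0,0],"angular":[0,0,0],"fingers":1}
    - {"dp":[0.045,0,0],"angular":[0,0,0],"fingers":1}

```text
time: 22.8
tool_pos: [604.1, 83.9, 49.4]
tcp_rot: [-173.3, -0.1, 86.6]
ft_force: [0.7, -0.4, -3.5]
finger_gap: 78.7
grip_force: 77.1
```

```bash
python3 st.py
```

```text
22.8 [604.12  83.86  49.38] [-1.733e+02 -8.000e-02  8.663e+01] gap 78.7 77.1 F [ 0.67 -0.4  -3.49] T [ 0.053 -0.111 -0.001]
{'s': np.float64(-21.68), 'lat': np.float64(-3.51), 'h': np.float64(-25.62), 'r': 25.86, 'ang': -172.21}
```

Emit:
step_arm:
  targets:
    - {"dp":[0.012,0,0],"angular":[0,0,0],"fingers":1}
    - {"dp":[0.025,0,0],"angular":[0,0,0],"fingers":1}
    - {"dp":[0.038,0,0],"angular":[0,0,0],"fingers":1}
    - {"dp":[0.05,0,0],"angular":[0,0,0],"fingers":1}
    - {"dp":[0.062,0,0],"angular":[0,0,0],"fingers":1}
    - {"dp":[0.075,0,0],"angular":[0,0,0],"fingers":1}
    - {"dp":[0.088,0,0],"angular":[0,0,0],"fingers":1}
    - {"dp":[0.1,0,0],"angular":[0,0,0],"fingers":1}

```text
time: 23.8
tool_pos: [605.3, 103.9, 49.4]
tcp_rot: [-173.3, -0.1, 86.6]
ft_force: [0.8, -0.4, -4.0]
finger_gap: 79.0
grip_force: 77.1
```

```bash
python3 st.py
```

```text
23.8 [605.29 103.88  49.4 ] [-1.733e+02 -8.000e-02  8.662e+01] gap 79.0 77.1 F [ 0.75 -0.43 -3.95] T [-0.007 -0.175 -0.029]
{'s': np.float64(-1.63), 'lat': np.float64(-3.52), 'h': np.float64(-25.6), 'r': 25.84, 'ang': -172.17}
```

Emit:
step_arm:
  targets:
    - {"dp":[0.004,0,0],"angular":[0,0,0],"fingers":1}
    - {"dp":[0.008,0,0],"angular":[0,0,0],"fingers":1}
    - {"dp":[0.012,0,0],"angular":[0,0,0],"fingers":1}
    - {"dp":[0.016,0,0],"angular":[0,0,0],"fingers":1}
    - {"dp":[0.02,0,0],"angular":[0,0,0],"fingers":1}
    - {"dp":[0.024,0,0],"angular":[0,0,0],"fingers":1}
    - {"dp":[0.028,0,0],"angular":[0,0,0],"fingers":1}
    - {"dp":[0.03,0,0],"angular":[0,0,0],"fingers":1}

```text
time: 24.8
tool_pos: [605.6, 109.8, 49.4]
tcp_rot: [-173.3, -0.1, 86.6]
ft_force: [-0.2, 0.2, -4.3]
finger_gap: 79.0
grip_force: 77.1
```

```bash
python3 st.py
```

```text
24.8 [605.61 109.77  49.4 ] [-1.7329e+02 -8.0000e-02  8.6620e+01] gap 79.0 77.1 F [-0.16  0.23 -4.34] T [ 0.06  -0.186 -0.001]
{'s': np.float64(4.27), 'lat': np.float64(-3.55), 'h': np.float64(-25.6), 'r': 25.85, 'ang': -172.11}
```

Emit:
step_arm:
  targets:
    - {"dp":[0.002,0,0],"angular":[0,0,0],"fingers":1}
    - {"dp":[0.004,0,0],"angular":[0,0,0],"fingers":1}
    - {"dp":[0.006,0,0],"angular":[0,0,0],"fingers":1}
    - {"dp":[0.008,0,0],"angular":[0,0,0],"fingers":1}
    - {"dp":[0.01,0,0],"angular":[0,0,0],"fingers":1}
    - {"dp":[0.012,0,0],"angular":[0,0,0],"fingers":1}
    - {"dp":[0.012,0,0],"angular":[0,0,0],"fingers":1}
    - {"dp":[0.012,0,0],"angular":[0,0,0],"fingers":1}

```text
time: 25.8
tool_pos: [605.7, 110.2, 49.4]
tcp_rot: [-173.3, 0.1, 86.6]
ft_force: [-0.4, -10.0, -2.7]
finger_gap: 79.1
grip_force: 77.4
```

```bash
python3 st.py
```

```text
25.8 [605.66 110.19  49.41] [-1.7327e+02  7.0000e-02  8.6580e+01] gap 79.1 77.4 F [-0.45 -9.99 -2.68] T [-1.309  0.139  0.097]
{'s': np.float64(4.69), 'lat': np.float64(-3.52), 'h': np.float64(-25.59), 'r': 25.84, 'ang': -172.16}
```

Emit:
step_arm:
  targets:
    - {"dp":[0.001,0,0],"angular":[0,0,0],"fingers":1}
    - {"dp":[0.002,0,0],"angular":[0,0,0],"fingers":1}
    - {"dp":[0.0025,0,0],"angular":[0,0,0],"fingers":1}
    - {"dp":[0.0025,0,0],"angular":[0,0,0],"fingers":1}
    - {"dp":[0.0025,0,0],"angular":[0,0,0],"fingers":1}
    - {"dp":[0.0025,0,0],"angular":[0,0,0],"fingers":1}
    - {"dp":[0.0025,0,0],"angular":[0,0,0],"fingers":1}
    - {"dp":[0.0025,0,0],"angular":[0,0,0],"fingers":1}

```text
time: 26.8
tool_pos: [605.7, 110.2, 49.4]
tcp_rot: [-173.3, 0.1, 86.6]
ft_force: [-1.5, -11.6, -1.1]
finger_gap: 78.6
grip_force: 77.4
```

```bash
python3 st.py
```

```text
26.8 [605.65 110.18  49.43] [-1.7326e+02  1.1000e-01  8.6570e+01] gap 78.6 77.4 F [ -1.52 -11.6   -1.13] T [-1.61   0.167  0.174]
{'s': np.float64(4.68), 'lat': np.float64(-3.53), 'h': np.float64(-25.57), 'r': 25.81, 'ang': -172.15}
```

Emit:
step_arm:
  targets:
    - {"dp":[-0.005,0,0],"angular":[0,0,0],"fingers":1}
    - {"dp":[-0.009,0,0.002],"angular":[0,0,0],"fingers":1}
    - {"dp":[-0.009,0,0.002],"angular":[0,0,0],"fingers":1}
    - {"dp":[-0.009,0,0.002],"angular":[0,0,0],"fingers":0}
    - {"dp":[-0.009,0,0.002],"angular":[0,0,0],"fingers":0}
    - {"dp":[-0.009,0,0.002],"angular":[0,0,0],"fingers":0}
    - {"dp":[-0.009,0,0.002],"angular":[0,0,0],"fingers":0}
    - {"dp":[-0.009,0,0.002],"angular":[0,0,0],"fingers":0}

```text
time: 27.8
tool_pos: [605.7, 110.9, 49.1]
tcp_rot: [-173.3, -0.1, 86.6]
ft_force: [0.0, 0.2, 0.4]
finger_gap: 85.4
grip_force: 0.0
```

```bash
python3 st.py
```

```text
27.8 [605.69 110.91  49.07] [-1.733e+02 -8.000e-02  8.663e+01] gap 85.4 0.0 F [0.03 0.2  0.42] T [ 0.045 -0.048 -0.029]
{'s': np.float64(5.41), 'lat': np.float64(-3.53), 'h': np.float64(-25.93), 'r': 26.17, 'ang': -172.24}
```

Emit:
step_arm:
  targets:
    - {"dp":[0,0,-0.02],"angular":[0,0,0],"fingers":0}
    - {"dp":[0,0,-0.05],"angular":[0,0,0],"fingers":0}
    - {"dp":[0,0,-0.08],"angular":[0,0,0],"fingers":0}
    - {"dp":[0,0,-0.11],"angular":[0,0,0],"fingers":0}
    - {"dp":[0,0,-0.14],"angular":[0,0,0],"fingers":0}
    - {"dp":[0,0,-0.17],"angular":[0,0,0],"fingers":0}
    - {"dp":[0,0,-0.2],"angular":[0,0,0],"fingers":0}
    - {"dp":[0,0,-0.23],"angular":[0,0,0],"fingers":0}

```text
time: 28.8
tool_pos: [611.1, 110.4, 95.1]
tcp_rot: [-173.3, -0.1, 86.6]
ft_force: [-0.1, 0.1, -0.0]
finger_gap: 85.6
grip_force: 0.0
```

Emit:
step_arm:
  targets:
    - {"dp":[0,0,-0.1],"angular":[0,0,0],"fingers":0}
    - {"dp":[0,0,-0.2],"angular":[0,0,0],"fingers":0}
    - {"dp":[0,0,-0.3],"angular":[0,0,0],"fingers":0}
    - {"dp":[-0.2,0,-0.45],"angular":[0,0,0],"fingers":0}
    - {"dp":[-0.3,0,-0.45],"angular":[0,0,0],"fingers":0}
    - {"dp":[-0.3,0,-0.45],"angular":[0,0,0],"fingers":0}
    - {"dp":[-0.3,0,-0.45],"angular":[0,0,0],"fingers":0}
    - {"dp":[-0.3,0,-0.45],"angular":[0,0,0],"fingers":0}

```text
time: 29.8
tool_pos: [617.4, 50.8, 183.0]
tcp_rot: [-173.2, -0.1, 86.7]
ft_force: [-0.7, 0.2, -0.2]
finger_gap: 85.3
grip_force: 0.0
```

```bash
python3 st.py; python3 - <<'E'
from h import *
im=snapshot('wrist'); cv2.imwrite('pics/w9raw.png',im)
from plan import AX
a=np.radians(AX['yaw']); u=np.array([np.cos(a),np.sin(a),0]); c=np.array(AX['c'])
for nm,z in (('pulley',74),('key',81)):
  for r in pinpoint('wrist',nm)[:3]:
    d=atz('wrist',r['at'],z)-c; print(nm,round(r['conf'],2),np.round(r['at'],1),'stand x',round(d@u-19,1),'lat',round(d@np.cross(u,[0,0,1]),1))
# predicted edges: front face at stand x -30 and 0, top z=75+39
for sx in (-30,0): print(sx,proj('wrist',c+u*(sx+19)+np.array([0,0,39])).round(1))
g=cv2.cvtColor(im,cv2.COLOR_BGR2GRAY); q=int(proj('wrist',c+u*4)[0]); print(q,g[80:300:3,q].tolist())
E
```

```text
29.8 [617.38  50.75 182.99] [-1.732e+02 -9.000e-02  8.668e+01] gap 85.3 0.0 F [-0.66  0.22 -0.22] T [-0.008 -0.08  -0.047]
{'s': np.float64(-53.95), 'lat': np.float64(11.68), 'h': np.float64(107.99), 'r': 108.62, 'ang': 6.17}
pulley 0.64 [253.7 115.2] stand x -14.1 lat -1.5
-30 [248.1 145.7]
0 [247.9  95.2]
255 [61, 61, 60, 60, 60, 83, 155, 143, 130, 128, 128, 129, 131, 140, 153, 159, 158, 159, 159, 159, 158, 157, 132, 73, 80, 77, 89, 118, 116, 114, 111, 98, 94, 95, 141, 148, 148, 149, 149, 148, 149, 148, 149, 148, 149, 149, 149, 148, 149, 148, 148, 147, 147, 147, 146, 146, 146, 147, 146, 146, 145, 146, 145, 107, 92, 92, 91, 91, 91, 91, 91, 90, 90, 90]
```

The measured rim edges, at rows 96 and 146, match the home position (95.2 and 145.7 predicted), and nothing touches the robot. I hand it in.

```bash
python3 -c "
from bench import *
print(hand_in())"
```

```text
the job is handed in; nothing more can be done
None
```

The key is fully home in its slot, the pulley was slid over it and pressed against the shoulder with about 11.6 N and released there, and the job is handed in; no verdict came back.

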